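# Shut and bolt the utensil chest

## Task

Push the chest's lid fully shut, then slide the barrel bolt across into the staple on the lid and swing its orange handle all the way down into the notch of the blue plate, so that the lid is locked. Feel gently for the notch, do not force the handle, and leave the cup and the jar on the chest where they stand.

Things in the scene. Friction and masses are not known exactly. Their poses are not given: they have to be found in the camera images.
- chest: Stainless utensil chest fixed to the table, 240 (x) x 400 (y) x 110 mm tall. Origin: centre of its underside; x away from the robot, y left, z up; turned up to 0.25 rad about the vertical. Right half (y below 0): flat deck with the barrel bolt along y near the front. Left half: compartment with a lid, its top level with the deck when shut.
- lid (a joint): Aluminium lid, 230 x 194 mm, hinged along its far edge at chest x = +115 mm, 106 mm above the table. 0 = shut (hard stop), grows as it opens upward (rad). Starts ajar, stays where left; 1 to 5 N on the pad moves it. A steel staple on it, its top 39 mm above the lid, takes the rod; the rod enters it only when the lid is shut.
- lid_press (a point): Middle of the black press pad (50 x 80 mm) on top of the lid, 40 mm back from its front edge; with the lid shut it lies at chest x = -75, y = 135 mm, 112 mm above the table.
- bolt_slide (a joint): Travel of the bolt along the chest's +y (to the left, towards the lid), m. 0 = fully drawn back, where the handle is at chest y = -130 mm; the hard stop is at 0.092, beyond the notch. Dry friction of about 2 N, stays where it is left.
- bolt_turn (a joint): Turn of the handle about the rod, rad. 0 = upright; grows as the handle swings towards the robot (chest -x) and down; 1.5 (nearly level) is its end, down in the notch. Upright and away from the notch, the blue rail lets it lean only about 0.15 rad. It stays where it is left (a push of about 1.5 N on the grip turns it when free).
- handle: The bolt's handle: origin on the rod's axis, its own z along the handle, y along the rod. Steel stem 12 mm thick from the rod out to 32 mm, then an orange grip 16 mm thick from 32 to 66 mm from the axis.
- handle_grip (a point): Centre line of the orange grip, 50 mm out from the rod's axis.
- steel_cup: small open steel cup, 60 mm across, 65 mm tall, standing on the rear of the chest's deck; origin at the centre of its underside; a bystander, leave it where it stands
- tablet_jar: blue jar with white cap, 48 mm across, 60 mm tall, standing on the rear of the chest's deck; origin at the centre of its underside; a bystander, leave it where it stands
- bolt_home (a point): Point on the rod's axis where the handle stands when fully drawn back: chest x = -70, y = -130 mm, 134 mm above the table (24 mm above the deck). Axes as the chest's; the rod (16 mm thick) and its travel run along y.
- slot_mid (a point): Centre of the notch's range: chest x = -70, y = -59 mm, 160 mm above the table. The handle runs behind a blue upright rail (chest x = -82 mm, 6 mm thick, its top at this height); a lower grey rail (x = -58 mm, top 140 mm above the table) stands behind it. The blue one, an adjustable plate, has one notch 20 mm wide, open at the top, centred anywhere within 11 mm of this point along y: visible, but no reading gives it, so feel for it.

How it is judged:
By the outcome, as a careful person would: the job done as asked, in the order asked, and still so for the second after the job is handed in, with the robot touching nothing.
It also fails if it takes over 51 s, if anything falls off the work surface, if the arm or the gripper's body presses on something with over 40 N, if the wrist force passes 120 N, or if a joint passes its speed limit or range.

## Robot

A 6-joint arm with a two-finger parallel gripper is mounted at the origin on the work surface. World frame = base frame: x ahead of the robot, y to its left, z up, the work surface at z = 0. Lengths are in mm, angles in rad, forces in N, time in s.
With the tool pointing down it reaches from about 400 to 925 mm from the base axis. Payload 12.5 kg.
Tool frame: the origin (TCP) lies midway between the tips of the shut fingers; the grasp point (between the pads) lies 19 mm behind it; x points along the fingers, y is the direction in which the jaws open and shut, and the axes are right-handed (so a half turn about x gives the same grasp; the last joint's range is limited). The gripper opens to 95 mm and grips with 3 to 60 N. Pads are 20 mm wide; open, the fingers measure 119 mm over their backs; the gripper's body (75 mm by 180 mm) begins 59 mm behind the grasp point.
Start: joints at [-1.442, 0.491, 1.559, -0, 1.092, -0.106], TCP at [145.427, -607.863, 214.661] pointing down, gripper open.
Joint ranges: [-3.1, 3.1], [-0.84, 2.19], [0.05, 2.79], [-1.13, 4.28], [0.06, 2.93], [-2.69, 2.69]. Speed limits (rad/s): [2.22, 2.22, 2.79, 3.14, 3.14, 3.14].

## Interface

Orientations are given as a rotation vector (axis times angle).
In Python, from rig import robot gives the robot as it stands.
- The arm moves only by the shell command python3 -m crank 'ROWS' [FORCE]. ROWS is JSON, a list of rows, each an object with "linear": the shift along the tool's x, y, z in m, a list of three; "dr": the turn, a rotation vector about the tool's x, y, z in degrees, a list of three; "fingers": the opening, from 0 (shut) to 1 (fully open). A call has 1 to 20 rows; each row is the pose to reach, as a shift and turn from the pose commanded when the call began, along the tool's axes at that moment; what a row does not reach only later rows make up. A row lasts 1/10 s, in which the tool goes at most 50 mm and 8.59 degrees, less where a joint would pass 70% of its speed; a pose out of reach is approached as far as the arm can. A call with a gripper value outside its range is refused whole. The fingers move at their own pace and stop on an object; FORCE is the grip in N (left out, the last holds). Time passes only in rows, so rows that repeat a pose let the fingers close. It gives the time, the measured TCP pose, the force and the opening at its end, in the units of the state.
- robot.get_state(): the state, without advancing time (a new reading comes with each control period).
- robot.get_image(name): name is "side" or "top"; returns the picture (420x560x3 uint8, red, green, blue); there is no depth.
- robot.camera_info(name): a dict with "mtx" (3x3 intrinsics, pixels), "pose" (4x4, takes a point from camera to world coordinates). Camera axes: x right, y down, z forward; pixel columns grow to the right and rows downward; lengths in mm; the calibration is good to about 2 mm. A picture is of the moment at which its call begins. camera_info takes no time and is no camera call.
- robot.finish_job(): hands the job in, once; it reports no verdict.
The state is a dict: "time_s": time; "qpos": joint angles; "dq": joint speeds; "effort": joint torques, N m; "tcp_pos": TCP position; "tcp_rot": TCP orientation; "contact_force": force on the tool from outside, world axes, zero at the start; "torque": the same for the moment, N m; "grip_width": opening from 0.0 (shut) to 1.0 (fully open).
Only numpy, scipy, OpenCV 4.12 (cv2) and the standard library are available. Lean on these libraries where they do the work, as an engineer would, in place of code of your own. Each camera call takes 0.05 s, during which the arm holds its last target.

## Working session

There is one attempt and no reset: what is moved stays moved. The work goes in short steps, Python scripts to look and compute and a shell command to move; the robot and the scene stay as the last step left them, time stands still between calls to the robot, and variables do not carry over. Pictures are saved under pics/ and viewed, and the job is handed in when it is done.

```bash
ls; mkdir -p pics; python3 - <<'E'
from rig import robot
import cv2
s=robot.get_state();print(s)
for n in("side","top"):
    im=robot.get_image(n);cv2.imwrite(f"pics/{n}0.png",im[:,:,::-1]);print(robot.camera_info(n))
E
```

```text
pics
{'time_s': 0.0, 'qpos': array([-1.44158260e+00,  4.91538953e-01,  1.55944171e+00,  4.46614154e-05,
        1.09168774e+00, -1.05598184e-01]), 'dq': array([-0.00064612,  0.00035853, -0.00127105,  0.00011024,  0.00111942,
        0.00066362]), 'effort': array([-1.51916756e-03, -6.12647223e+01, -2.58182734e+01,  6.92371815e-02,
        4.81723482e-02, -8.03171520e-05]), 'tcp_pos': array([ 145.41568382, -607.60530552,  214.07721342]), 'tcp_rot': array([ 2.09740176,  0.24849626, -2.09734491]), 'contact_force': array([-0.23821775,  0.39685549,  0.19794237]), 'torque': array([ 0.02276492, -0.0032894 ,  0.00692002]), 'grip_width': 0.999092496218026}
{'mtx': array([[508.8020725 ,   0.        , 286.25225557],
       [  0.        , 508.8020725 , 210.51147941],
       [  0.        ,   0.        ,   1.        ]]), 'pose': array([[-9.80099533e-01, -1.62626919e-01,  1.13830530e-01,
         5.44998614e+02],
       [-1.98105131e-01,  7.64868256e-01, -6.12968929e-01,
         5.70791307e+02],
       [ 1.26198891e-02, -6.23320973e-01, -7.81864248e-01,
         7.63547107e+02],
       [ 0.00000000e+00,  0.00000000e+00,  0.00000000e+00,
         1.00000000e+00]])}
{'mtx': array([[439.91698447,   0.        , 277.8722743 ],
       [  0.        , 439.91698447, 208.98063665],
       [  0.        ,   0.        ,   1.        ]]), 'pose': array([[ 2.03725617e-02, -9.93522415e-01,  1.11795216e-01,
         5.70363177e+02],
       [-9.98594459e-01, -1.47482188e-02,  5.09077349e-02,
         3.71783581e+01],
       [-4.89291954e-02, -1.12675204e-01, -9.92426437e-01,
         8.30461248e+02],
       [ 0.00000000e+00,  0.00000000e+00,  0.00000000e+00,
         1.00000000e+00]])}
```

View pics/side0.png

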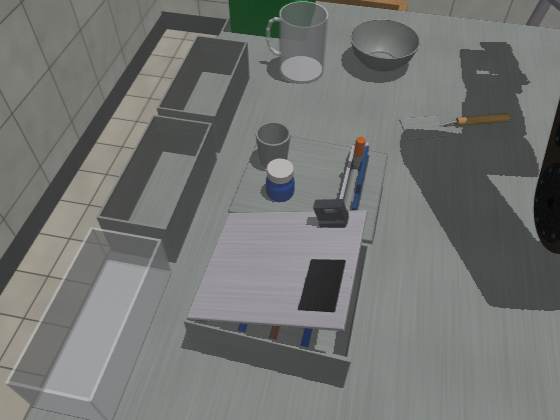

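View pics/top0.png

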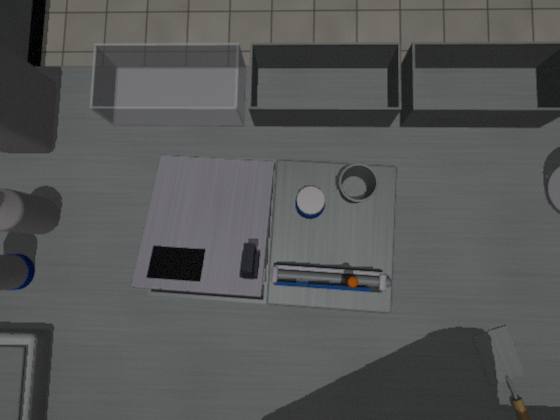

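```bash
python3 - <<'E'
import cv2
t=cv2.imread("pics/top0.png");s=cv2.imread("pics/side0.png")
cv2.imwrite("pics/topz.png",cv2.convertScaleAbs(cv2.resize(t[145:325,130:410],None,fx=2.85,fy=2.85,interpolation=cv2.INTER_CUBIC),alpha=1.6))
cv2.imwrite("pics/sidez.png",cv2.convertScaleAbs(cv2.resize(s[120:270,220:400],None,fx=4,fy=4,interpolation=cv2.INTER_CUBIC),alpha=1.3))
E
```

```text
(no output)
```

View pics/topz.png

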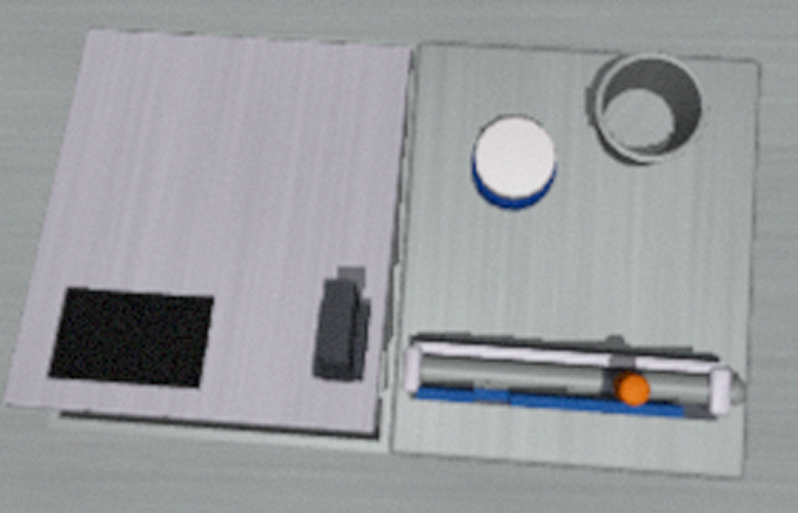

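View pics/sidez.png

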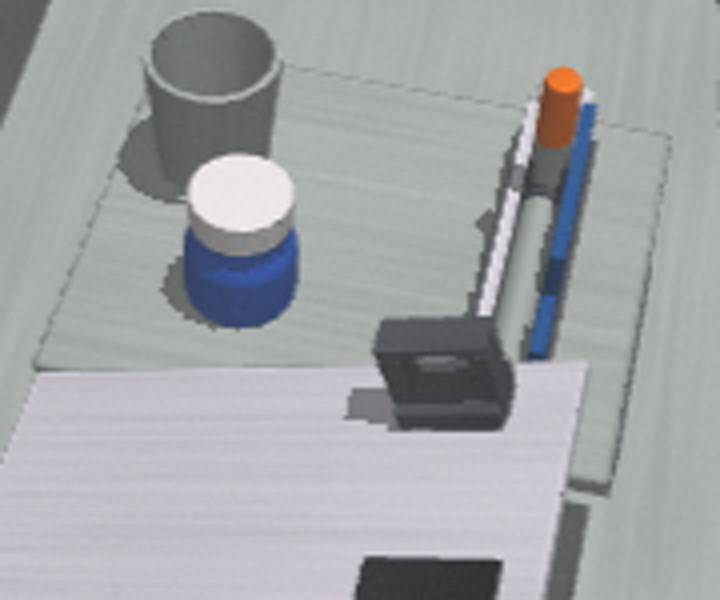

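```bash
cat > h.py <<'E'
import numpy as np,cv2
from rig import robot
from scipy.spatial.transform import Rotation as R
C={n:robot.camera_info(n) for n in("side","top")}
def ray(n,u,v):
    P=C[n]["pose"];d=P[:3,:3]@np.linalg.solve(C[n]["mtx"],[u,v,1]);return P[:3,3],d
def onz(n,u,v,z):
    o,d=ray(n,u,v);return o+d*(z-o[2])/d[2]
def proj(n,p):
    P=C[n]["pose"];c=P[:3,:3].T@(np.asarray(p,float)-P[:3,3]);q=C[n]["mtx"]@c;return q[:2]/q[2]
def tri(a,b):
    (o1,d1),(o2,d2)=ray("side",*a),ray("top",*b)
    d1/=np.linalg.norm(d1);d2/=np.linalg.norm(d2)
    t=np.linalg.lstsq(np.c_[d1,-d2],o2-o1,rcond=None)[0]
    p,q=o1+t[0]*d1,o2+t[1]*d2;return (p+q)/2,np.linalg.norm(p-q)
E
cat > a.py <<'E'
from h import *
tz=lambda x,y:(130+x/2.85-.3,145+y/2.85-.3)
sz=lambda x,y:(220+x/4-.4,120+y/4-.4)
W=np.array([onz("top",*tz(*p),110) for p in[(760,62),(741,476),(392,452),(416,43)]])
L=np.array([[120,-200],[-120,-200],[-120,0],[120,0]],float)
S=np.array([onz("side",*sz(*p),110) for p in[(670,136),(608,494)]])
print(W.round(1),S.round(1))
print([np.linalg.norm(W[i]-W[(i+1)%4]).round(1) for i in range(4)])
A=(W[:,:2]-W[:,:2].mean(0));B=L-L.mean(0)
th=np.arctan2((B[:,0]*A[:,1]-B[:,1]*A[:,0]).sum(),(B*A).sum())
c,s=np.cos(th),np.sin(th);Rm=np.array([[c,-s],[s,c]])
t=W[:,:2].mean(0)-Rm@L.mean(0);print("yaw",th,"org",t, (W[:,:2]-t-L@Rm.T).round(1))
tl=lambda p:Rm.T@(p[:2]-t)
print("side corners local",[tl(p).round(1) for p in S])
im=cv2.imread("pics/top0.png");i2=cv2.imread("pics/side0.png")
def cen(m,i):
    h=cv2.cvtColor(m,cv2.COLOR_BGR2HSV);k=cv2.inRange(h,(5,150,90),(18,255,255));n,l,st,ce=cv2.connectedComponentsWithStats(k)
    for j in range(1,n):
        if st[j,4]>40: print(i,st[j],ce[j])
cen(im,"top");cen(i2,"side")
for z in(184,200): print("orange",z,tl(onz("top",*tz(634,389),z)).round(1))
print("orange tip side",tl(onz("side",*sz(563,80),200)).round(1))
print("notch",[tl(onz("top",*tz(x,396),160)).round(1) for x in(475,510)], tl(onz("side",*sz(555,275),150)))
print("rail ends",[tl(onz("top",*tz(*q),160)).round(1) for q in((417,394),(684,410))])
p,e=tri(sz(487,590) if 0 else (322,285.0),(176,264));print("pad c",p,e)
E
python3 a.py
python3 - <<'E'
import cv2,numpy as np
for n in("top","side"):
    im=cv2.imread(f"pics/{n}0.png");k=cv2.inRange(im,(0,0,0),(40,40,40))
    m,l,st,ce=cv2.connectedComponentsWithStats(k)
    for j in range(1,m):
        if st[j,4]>300:print(n,st[j],ce[j])
E
```

```text
[[ 724.9 -119.7  110. ]
 [ 490.  -107.   110. ]
 [ 498.2   88.2  110. ]
 [ 734.2   79.5  110. ]] [[ 487.7 -108.7  110. ]
 [ 496.4   94.6  110. ]]
[np.float64(235.2), np.float64(195.4), np.float64(236.2), np.float64(199.5)]
yaw -0.045013092569588076 org [616.31881171  85.13408071] [[-2.3  0.3]
 [ 2.5  2.2]
 [ 1.8 -2.4]
 [-2.  -0.2]]
side corners local [array([-119.8, -199.4]), array([-120.3,    4.1])]
top [347 277  11  10  86] [352.30232558 281.45348837]
side [355 137  10  20 146] [359.43835616 146.28767123]
orange 184 [ -70.6 -127.5]
orange 200 [ -70.  -125.5]
orange tip side [ -70.8 -126.1]
notch [array([-80.9, -47.4]), array([-79.7, -65.8])] [-83.00049418 -67.6669669 ]
rail ends [array([-82. , -16.8]), array([ -80.7, -156.7])]
pad c [559.16892305 222.3020756  173.23777409] 0.3031569527518731
top [ 27   0  19  67 930] [35.79677419 32.51075269]
top [388  45  10  61 500] [392.926  79.51 ]
top [399  46  14  79 659] [406.47647951  86.37481032]
top [ 537   47   23   60 1136] [548.89348592  80.87852113]
top [ 147  246   58   35 1637] [175.95113012 263.16371411]
side [ 534  101   26  153 2498] [549.45276221 192.55324259]
side [311 275  30  37 321] [329.31152648 298.04361371]
```

```bash
cat > st.py <<'E'
from h import *
import sys
th=-0.045;t=np.array([616.3,85.1])
c,s=np.cos(th),np.sin(th);Rm=np.array([[c,-s],[s,c]])
def w(x,y,z):return np.r_[t+Rm@[x,y],z]
def loc(p):return np.r_[Rm.T@(np.asarray(p)[:2]-t),p[2]]
def show():
    S=robot.get_state();M=R.from_rotvec(S["tcp_rot"]).as_matrix()
    f=S["contact_force"]
    print("t",round(S["time_s"],2),"loc",loc(S["tcp_pos"]).round(1),"F chest",np.r_[Rm.T@f[:2],f[2]].round(1),"grip",round(S["grip_width"],3))
    return S,M
def goal(x,y,z):
    S,M=show();print("goal",(x,y,z),"tool shift m",(M.T@(w(x,y,z)-S["tcp_pos"])/1000).round(4))
E
python3 - <<'E'
from st import *
S,M=show();print(M.round(3));print("pad",loc([559.2,222.3,173.2]))
# jaw y axis yaw
print("jaw yaw deg",np.degrees(np.arctan2(M[1,1],M[0,1])),"chest yaw",np.degrees(th))
goal(-75,135,290)
for n,p in dict(pad=w(-75,135,112),home=w(-70,-130,134)).items(): print(n,p)
E
```

```text
t 0.1 loc [-439.3 -713.2  214.1] F chest [ 0.6 -0.5  0.5] grip 0.999
[[-0.     0.233 -0.973]
 [ 0.001 -0.973 -0.233]
 [-1.    -0.001 -0.   ]]
pad [-63.21411249 134.49247556 173.2       ]
jaw yaw deg -76.54784379789125 chest yaw -2.5783100780887045
t 0.1 loc [-439.3 -713.2  214.1] F chest [ 0.6 -0.5  0.5] grip 0.999
goal (-75, 135, 290) tool shift m [-0.0751 -0.7147 -0.5843]
pad [547.44887458 223.33719662 112.        ]
home [540.52283722 -41.61946023 134.        ]
```

```bash
python3 -m crank '[{"linear":[-0.076,-0.27,-0.41],"dr":[-74,0,0],"fingers":0},{"linear":[-0.076,-0.27,-0.41],"dr":[-74,0,0],"fingers":0},{"linear":[-0.076,-0.27,-0.41],"dr":[-74,0,0],"fingers":0},{"linear":[-0.076,-0.27,-0.41],"dr":[-74,0,0],"fingers":0},{"linear":[-0.076,-0.27,-0.41],"dr":[-74,0,0],"fingers":0},{"linear":[-0.076,-0.27,-0.41],"dr":[-74,0,0],"fingers":0},{"linear":[-0.076,-0.27,-0.41],"dr":[-74,0,0],"fingers":0},{"linear":[-0.076,-0.27,-0.41],"dr":[-74,0,0],"fingers":0},{"linear":[-0.076,-0.27,-0.41],"dr":[-74,0,0],"fingers":0},{"linear":[-0.076,-0.715,-0.584],"dr":[-74,0,0],"fingers":0},{"linear":[-0.076,-0.715,-0.584],"dr":[-74,0,0],"fingers":0},{"linear":[-0.076,-0.715,-0.584],"dr":[-74,0,0],"fingers":0},{"linear":[-0.076,-0.715,-0.584],"dr":[-74,0,0],"fingers":0},{"linear":[-0.076,-0.715,-0.584],"dr":[-74,0,0],"fingers":0},{"linear":[-0.076,-0.715,-0.584],"dr":[-74,0,0],"fingers":0},{"linear":[-0.076,-0.715,-0.584],"dr":[-74,0,0],"fingers":0},{"linear":[-0.076,-0.715,-0.584],"dr":[-74,0,0],"fingers":0},{"linear":[-0.076,-0.715,-0.584],"dr":[-74,0,0],"fingers":0},{"linear":[-0.076,-0.715,-0.584],"dr":[-74,0,0],"fingers":0},{"linear":[-0.076,-0.715,-0.584],"dr":[-74,0,0],"fingers":0}]' 10; python3 -c "
from st import *
goal(-75,135,180)"
```

```text
time_s: 2.1
tcp_pos: [547.0, 227.3, 290.0]
tcp_rot: [1.24, 1.19, -1.24]
contact_force: [-0.3, -0.7, 0.3]
grip_width: 0.004
t 2.1 loc [-75.6 138.9 290. ] F chest [-0.2 -0.7  0.3] grip 0.004
goal (-75, 135, 180) tool shift m [0.11   0.0007 0.004 ]
```

```bash
python3 -m crank '[{"linear":[0.05,0,0.003],"dr":[0,0,0],"fingers":0},{"linear":[0.095,0,0.004],"dr":[0,0,0],"fingers":0},{"linear":[0.105,0,0.004],"dr":[0,0,0],"fingers":0},{"linear":[0.112,0,0.004],"dr":[0,0,0],"fingers":0},{"linear":[0.12,0,0.004],"dr":[0,0,0],"fingers":0},{"linear":[0.128,0,0.004],"dr":[0,0,0],"fingers":0},{"linear":[0.136,0,0.004],"dr":[0,0,0],"fingers":0},{"linear":[0.144,0,0.004],"dr":[0,0,0],"fingers":0},{"linear":[0.152,0,0.004],"dr":[0,0,0],"fingers":0},{"linear":[0.16,0,0.004],"dr":[0,0,0],"fingers":0},{"linear":[0.166,0,0.004],"dr":[0,0,0],"fingers":0},{"linear":[0.171,0,0.004],"dr":[0,0,0],"fingers":0}]'; python3 -c "
from st import *
goal(-75,135,112)"
```

```text
time_s: 3.3
tcp_pos: [546.8, 219.4, 118.9]
tcp_rot: [1.242, 1.188, -1.242]
contact_force: [-1.9, 0.4, 1.2]
grip_width: 0.004
t 3.3 loc [-75.5 131.  118.9] F chest [-1.9  0.3  1.2] grip 0.004
goal (-75, 135, 112) tool shift m [ 0.0069  0.0005 -0.004 ]
```

```bash
python3 -m crank '[{"linear":[0.003,0,0],"dr":[0,0,0],"fingers":0},{"linear":[0.005,0,0],"dr":[0,0,0],"fingers":0},{"linear":[0.007,0,0],"dr":[0,0,0],"fingers":0},{"linear":[0.0075,0,0],"dr":[0,0,0],"fingers":0}]'; python3 -c "
from st import *
goal(-75,135,112)"
```

```text
time_s: 3.7
tcp_pos: [547.0, 219.4, 112.0]
tcp_rot: [1.242, 1.188, -1.242]
contact_force: [-0.8, 0.1, 1.1]
grip_width: 0.007
t 3.7 loc [-75.3 131.  112. ] F chest [-0.8  0.   1.1] grip 0.007
goal (-75, 135, 112) tool shift m [ 0.      0.0003 -0.004 ]
```

```bash
python3 -m crank '[{"linear":[0.001,0,0],"dr":[0,0,0],"fingers":0},{"linear":[0.002,0,0],"dr":[0,0,0],"fingers":0},{"linear":[0.002,0,0],"dr":[0,0,0],"fingers":0}]'; python3 -c "
from st import *
goal(-75,135,112)"
```

```text
time_s: 4.0
tcp_pos: [547.0, 219.4, 110.3]
tcp_rot: [1.242, 1.188, -1.242]
contact_force: [-1.7, 0.2, 2.7]
grip_width: 0.003
t 4.0 loc [-75.3 131.1 110.3] F chest [-1.7  0.2  2.7] grip 0.003
goal (-75, 135, 112) tool shift m [-0.0017  0.0003 -0.0039]
```

```bash
python3 -m crank '[{"linear":[0.001,0,0],"dr":[0,0,0],"fingers":0},{"linear":[0.002,0,0],"dr":[0,0,0],"fingers":0},{"linear":[0.002,0,0],"dr":[0,0,0],"fingers":0}]'; python3 -c "
from st import *
goal(-75,135,112)"
```

```text
time_s: 4.3
tcp_pos: [547.0, 219.4, 110.1]
tcp_rot: [1.243, 1.187, -1.241]
contact_force: [-6.4, -1.8, 21.8]
grip_width: 0.003
t 4.3 loc [-75.3 131.1 110.1] F chest [-6.3 -2.1 21.8] grip 0.003
goal (-75, 135, 112) tool shift m [-0.0019  0.0003 -0.0039]
```

```bash
python3 -m crank '[{"linear":[-0.05,0,0],"dr":[0,0,0],"fingers":0},{"linear":[-0.1,0,0],"dr":[0,0,0],"fingers":0},{"linear":[-0.14,0,0.03],"dr":[0,0,0],"fingers":0},{"linear":[-0.14,0.005,0.08],"dr":[0,0,0],"fingers":0.45},{"linear":[-0.14,0.005,0.13],"dr":[0,0,0],"fingers":0.45},{"linear":[-0.14,0.005,0.18],"dr":[0,0,0],"fingers":0.45},{"linear":[-0.14,0.005,0.23],"dr":[0,0,0],"fingers":0.45},{"linear":[-0.14,0.005,0.255],"dr":[0,0,0],"fingers":0.45},{"linear":[-0.14,0.005,0.255],"dr":[0,0,0],"fingers":0.45},{"linear":[-0.14,0.005,0.255],"dr":[0,0,0],"fingers":0.45}]'; python3 - <<'E'
from st import *
im=robot.get_image("side");cv2.imwrite("pics/side1.png",im[:,:,::-1])
im=robot.get_image("top");cv2.imwrite("pics/top1.png",im[:,:,::-1])
goal(-70,-127,170)
S,M=show();print("jaw yaw",np.degrees(np.arctan2(M[1,1],M[0,1])))
E
```

```text
time_s: 5.3
tcp_pos: [540.5, -35.7, 248.1]
tcp_rot: [1.243, 1.187, -1.243]
contact_force: [-0.5, 0.2, 0.1]
grip_width: 0.443
t 5.4 loc [ -70.2 -123.   248.1] F chest [ 0.4 -0.2  0.2] grip 0.448
goal (-70, -127, 170) tool shift m [0.0781 0.0002 0.004 ]
t 5.4 loc [ -70.2 -123.   248.1] F chest [ 0.4 -0.2  0.2] grip 0.448
jaw yaw -2.4985130277923924
```

View pics/side1.png

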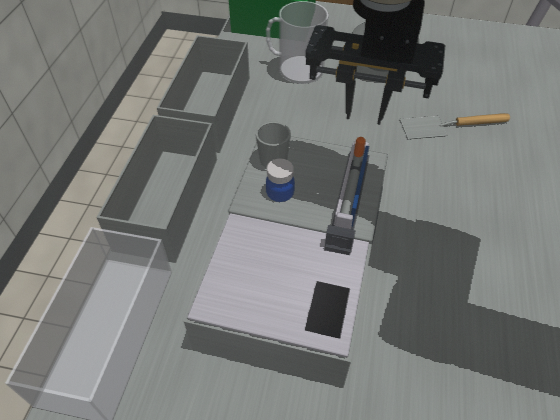

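View pics/top1.png

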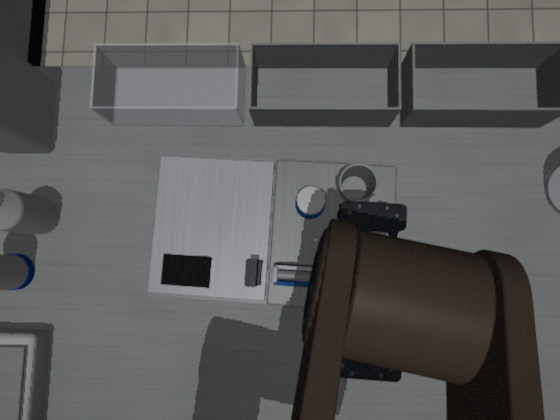

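```bash
python3 -m crank '[{"linear":[0.03,0,0.004],"dr":[0,0,0],"fingers":0.45},{"linear":[0.06,0,0.004],"dr":[0,0,0],"fingers":0.45},{"linear":[0.078,0,0.004],"dr":[0,0,0],"fingers":0.45},{"linear":[0.078,0,0.004],"dr":[0,0,0],"fingers":0.1},{"linear":[0.078,0,0.004],"dr":[0,0,0],"fingers":0.1},{"linear":[0.078,0,0.004],"dr":[0,0,0],"fingers":0.1},{"linear":[0.078,0,0.004],"dr":[0,0,0],"fingers":0.1},{"linear":[0.078,0,0.004],"dr":[0,0,0],"fingers":0.1}]' 10; python3 - <<'E'
from st import *
im=robot.get_image("side");cv2.imwrite("pics/side2.png",cv2.resize(im[80:280,220:460,::-1],None,fx=3,fy=3))
goal(-70,-100,170)
E
```

```text
time_s: 6.2
tcp_pos: [540.0, -39.4, 171.2]
tcp_rot: [1.242, 1.188, -1.242]
contact_force: [-3.5, 1.1, 5.9]
grip_width: 0.164
t 6.25 loc [ -70.6 -127.8  171.2] F chest [-4.5  1.   5.4] grip 0.165
goal (-70, -100, 170) tool shift m [ 0.0012  0.0006 -0.0278]
```

View pics/side2.png

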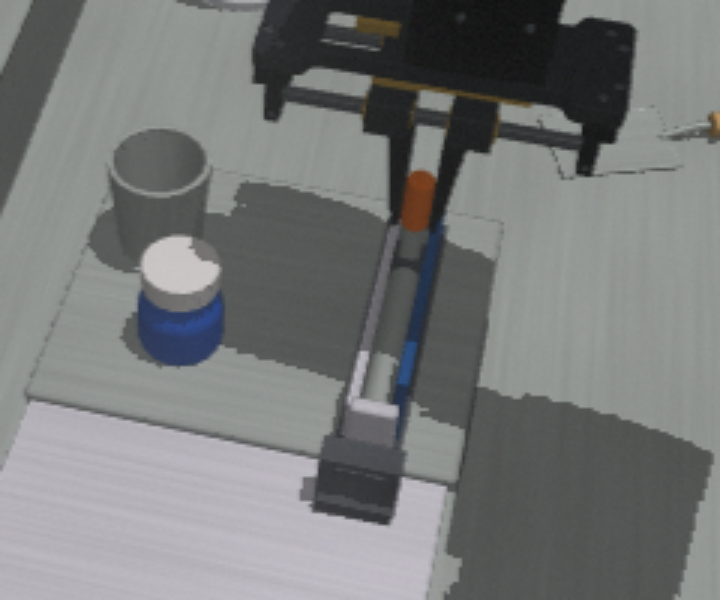

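```bash
python3 -m crank '[{"linear":[0,0,0],"dr":[0,0,0],"fingers":0.25},{"linear":[-0.004,0,0],"dr":[0,0,0],"fingers":0.25},{"linear":[-0.004,0,0],"dr":[0,0,0],"fingers":0.25}]' ; python3 -m crank '[{"linear":[0,0,0],"dr":[0,0,0],"fingers":0.1},{"linear":[0,0,0],"dr":[0,0,0],"fingers":0.1},{"linear":[0,0,0],"dr":[0,0,0],"fingers":0.1},{"linear":[0,0,0],"dr":[0,0,0],"fingers":0.1}]'; python3 - <<'E'
from st import *
goal(-70,-85,172)
E
```

```text
time_s: 6.55
tcp_pos: [540.8, -39.7, 174.9]
tcp_rot: [1.242, 1.187, -1.241]
contact_force: [1.1, -0.6, 0.9]
grip_width: 0.245
time_s: 6.95
tcp_pos: [540.0, -39.6, 174.2]
tcp_rot: [1.241, 1.188, -1.242]
contact_force: [-4.7, -0.3, 4.5]
grip_width: 0.165
t 6.95 loc [ -70.6 -128.   174.2] F chest [-4.7 -0.5  4.5] grip 0.165
goal (-70, -85, 172) tool shift m [ 0.0022  0.0006 -0.043 ]
```

```bash
python3 -m crank '[{"linear":[-0.001,-0.002,0],"dr":[0,0,0],"fingers":0.1},{"linear":[-0.001,-0.002,-0.005],"dr":[0,0,0],"fingers":0.1},{"linear":[-0.001,-0.002,-0.012],"dr":[0,0,0],"fingers":0.1},{"linear":[-0.001,-0.002,-0.02],"dr":[0,0,0],"fingers":0.1}]' 12; python3 - <<'E'
from st import *
goal(-70,-85,172)
E
```

```text
time_s: 7.35
tcp_pos: [539.6, -19.1, 174.6]
tcp_rot: [1.242, 1.187, -1.242]
contact_force: [5.2, -2.0, -12.6]
grip_width: 0.163
t 7.35 loc [ -72.  -107.5  174.6] F chest [  5.3  -1.7 -12.6] grip 0.163
goal (-70, -85, 172) tool shift m [ 0.0026  0.002  -0.0225]
```

```bash
python3 -m crank '[{"linear":[0.001,0.0005,-0.006],"dr":[0,0,0],"fingers":0.1},{"linear":[0.001,0.0005,-0.014],"dr":[0,0,0],"fingers":0.1},{"linear":[0.001,0.0005,-0.022],"dr":[0,0,0],"fingers":0.1},{"linear":[0.001,0.0005,-0.028],"dr":[0,0,0],"fingers":0.1},{"linear":[0.001,0.0005,-0.028],"dr":[0,0,0],"fingers":0.1}]'; python3 - <<'E'
from st import *
im=robot.get_image("side");cv2.imwrite("pics/side3.png",cv2.resize(im[80:280,220:460,::-1],None,fx=3,fy=3))
goal(-74,-80,174)
E
```

```text
time_s: 7.85
tcp_pos: [541.3, 9.5, 174.4]
tcp_rot: [1.242, 1.188, -1.24]
contact_force: [3.7, 1.5, 0.0]
grip_width: 0.165
t 7.9 loc [-71.5 -79.2 174.4] F chest [ 4.   1.5 -0.1] grip 0.163
goal (-74, -80, 174) tool shift m [ 0.0004 -0.0025  0.0008]
```

View pics/side3.png

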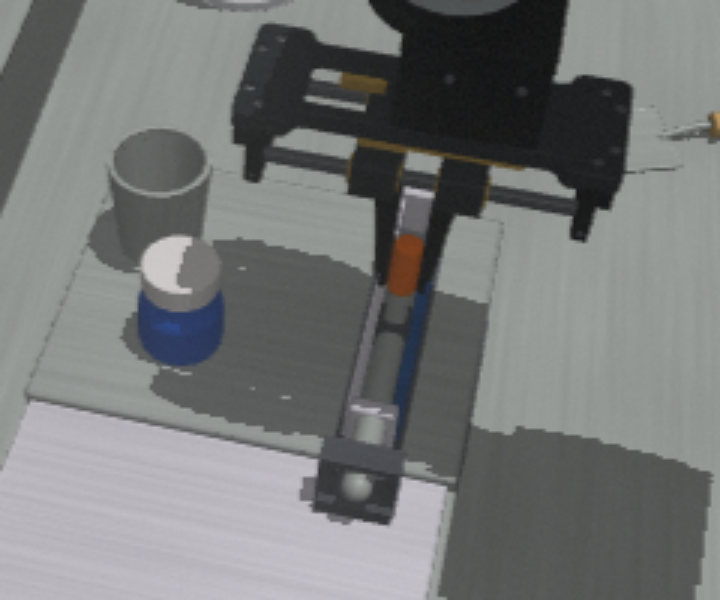

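```bash
python3 -m crank '[{"linear":[0,0,-0.005],"dr":[0,0,0],"fingers":0.1},{"linear":[0,0,-0.01],"dr":[0,0,0],"fingers":0.1},{"linear":[0,-0.002,-0.01],"dr":[0,0,3],"fingers":0.1},{"linear":[0,-0.004,-0.01],"dr":[0,0,6],"fingers":0.1}]'; python3 - <<'E'
from st import *
show();print(robot.get_state()["torque"])
E
```

```text
time_s: 8.3
tcp_pos: [537.6, 19.0, 174.1]
tcp_rot: [1.289, 1.107, -1.163]
contact_force: [4.6, 1.5, -4.4]
grip_width: 0.164
t 8.3 loc [-75.6 -69.5 174.1] F chest [ 4.5  1.7 -4.4] grip 0.164
[ 0.10982664 -1.06136347  0.02630829]
```

```bash
python3 -m crank '[{"linear":[0,-0.001,0],"dr":[0,0,1.5],"fingers":0.1},{"linear":[0,-0.002,0],"dr":[0,0,3],"fingers":0.1}]'; python3 - <<'E'
from st import *
S,M=show();print(S["torque"], M.round(3))
E
```

```text
time_s: 8.5
tcp_pos: [536.2, 19.1, 174.0]
tcp_rot: [1.311, 1.066, -1.124]
contact_force: [11.3, 1.9, -7.8]
grip_width: 0.166
t 8.5 loc [-77.  -69.6 174. ] F chest [11.2  2.4 -7.8] grip 0.166
[ 0.37351712 -1.75283319  0.02015101] [[ 0.159  0.986 -0.045]
 [-0.007 -0.044 -0.999]
 [-0.987  0.16  -0.   ]]
```

```bash
for i in 1 2; do python3 -m crank '[{"linear":[0,0.0004,-0.001],"dr":[0,0,0],"fingers":0.1},{"linear":[0,0.0003,-0.002],"dr":[0,0,0],"fingers":0.1}]' >/dev/null; python3 -c "
from st import *
show()"; done
```

```text
t 8.7 loc [-77.  -68.6 173.9] F chest [ 7.1 -8.8 -3.7] grip 0.162
t 8.9 loc [-77.4 -66.  173.8] F chest [ 3.4 -2.8 -1.1] grip 0.16
```

```bash
for i in 1 2 3; do python3 -m crank '[{"linear":[0,-0.0003,-0.001],"dr":[0,0,0],"fingers":0.1},{"linear":[0,-0.0003,-0.002],"dr":[0,0,0],"fingers":0.1}]' >/dev/null; python3 -c "
from st import *
show();print(robot.get_state()['torque'].round(2))"; done
```

```text
t 9.1 loc [-77.5 -63.8 173.8] F chest [ 4.1 -2.3 -4.5] grip 0.169
[-0.39 -0.79 -0.07]
t 9.3 loc [-77.7 -61.9 173.8] F chest [ 4.4 -2.3 -4.5] grip 0.165
[-0.46 -0.92 -0.06]
t 9.5 loc [-77.8 -59.9 173.8] F chest [ 6.3 -2.8 -5.2] grip 0.164
[-0.51 -1.02 -0.09]
```

```bash
python3 -m crank '[{"linear":[0.0002,-0.0003,-0.001],"dr":[0,0,0],"fingers":0.1},{"linear":[0.0004,-0.0015,-0.0015],"dr":[0,0,2],"fingers":0.1}]' >/dev/null; python3 -c "
from st import *
show();print(robot.get_state()['torque'].round(2))
im=robot.get_image('side');cv2.imwrite('pics/side4.png',cv2.resize(im[100:240,280:420,::-1],None,fx=4,fy=4))"
```

```text
t 9.7 loc [-78.8 -58.4 173.5] F chest [ 2.  -2.   1.3] grip 0.163
[-0.37 -0.62 -0.13]
```

View pics/side4.png

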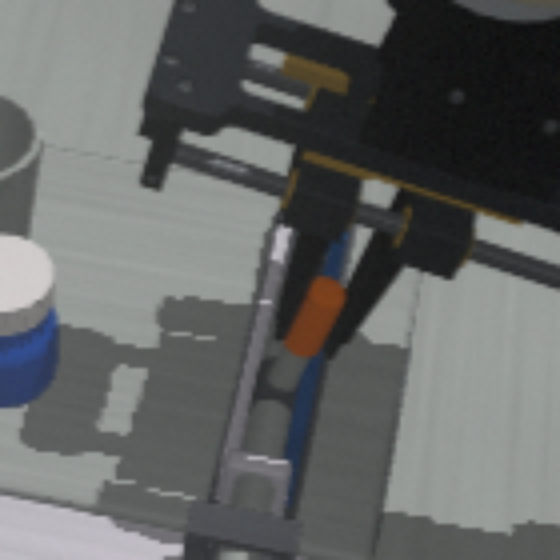

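```bash
python3 -m crank '[{"linear":[0,-0.001,0],"dr":[0,0,1.5],"fingers":0.1},{"linear":[0,-0.002,0],"dr":[0,0,3],"fingers":0.1}]' >/dev/null; python3 -c "
from st import *
show();print(robot.get_state()['torque'].round(2))"
```

```text
t 9.95 loc [-81.1 -58.3 173. ] F chest [ 6.2 -0.2 -3.7] grip 0.165
[-0.19 -0.98 -0.04]
```

```bash
python3 -m crank '[{"linear":[0,-0.001,0],"dr":[0,0,1.5],"fingers":0.1},{"linear":[0,-0.002,0],"dr":[0,0,3],"fingers":0.1},{"linear":[0,-0.0034,0],"dr":[0,0,5],"fingers":0.1}]' >/dev/null; python3 -c "
from st import *
S,M=show();print(robot.get_state()['torque'].round(2));print(np.degrees(np.arcsin(M[2,1])))"
```

```text
t 10.25 loc [-84.5 -58.3 172. ] F chest [ 7.8 -0.4 -8.9] grip 0.167
[-0.11 -0.92 -0.07]
19.053957280147703
```

```bash
python3 -m crank '[{"linear":[0,0,0],"dr":[0,0,0],"fingers":0.4},{"linear":[0,0,0],"dr":[0,0,0],"fingers":0.4},{"linear":[-0.02,0,0],"dr":[0,0,0],"fingers":0.4},{"linear":[-0.05,0,0],"dr":[0,0,0],"fingers":0.4},{"linear":[-0.075,0,0],"dr":[0,0,0],"fingers":0.4},{"linear":[-0.075,0.02,0],"dr":[0,0,-8],"fingers":0},{"linear":[-0.075,0.04,0],"dr":[0,0,-16],"fingers":0},{"linear":[-0.075,0.05,0],"dr":[0,0,-19],"fingers":0},{"linear":[-0.075,0.05,0],"dr":[0,0,-19],"fingers":0}]' ; python3 - <<'E'
from st import *
im=robot.get_image("side");cv2.imwrite("pics/side5.png",cv2.resize(im[80:280,220:460,::-1],None,fx=3,fy=3))
goal(-48,-58,178)
E
```

```text
time_s: 11.15
tcp_pos: [553.4, 29.4, 258.9]
tcp_rot: [1.241, 1.189, -1.243]
contact_force: [-1.2, -0.2, -0.7]
grip_width: 0.12
t 11.2 loc [-61.7 -58.4 258.5] F chest [-0.3 -0.8 -0.3] grip 0.076
goal (-48, -58, 178) tool shift m [ 0.0805  0.0138 -0.0004]
```

View pics/side5.png

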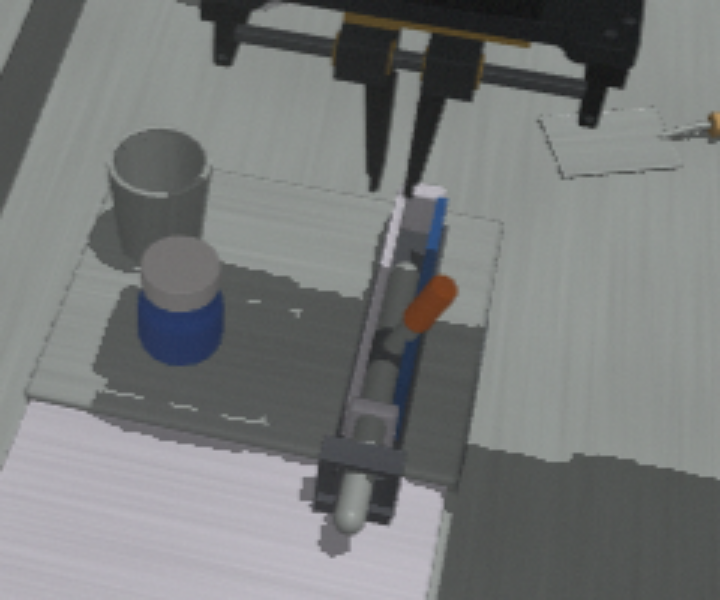

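```bash
python3 -m crank '[{"linear":[0,0.014,0],"dr":[0,0,0],"fingers":0},{"linear":[0.04,0.014,0],"dr":[0,0,0],"fingers":0},{"linear":[0.074,0.014,0],"dr":[0,0,0],"fingers":0},{"linear":[0.074,0.014,0],"dr":[0,0,0],"fingers":0}]' ; python3 - <<'E'
from st import *
goal(-72.7,-58,184)
E
```

```text
time_s: 11.6
tcp_pos: [562.7, 29.1, 181.8]
tcp_rot: [1.239, 1.193, -1.247]
contact_force: [-0.1, 0.2, 0.5]
grip_width: 0.005
t 11.6 loc [-51.  -58.3 181.8] F chest [-0.1  0.2  0.5] grip 0.005
goal (-72.7, -58, 184) tool shift m [-0.002  -0.0217 -0.0003]
```

```bash
python3 -m crank '[{"linear":[0,-0.008,0],"dr":[0,0,0],"fingers":0},{"linear":[0,-0.016,0],"dr":[0,0,0],"fingers":0},{"linear":[0,-0.022,0],"dr":[0,0,0],"fingers":0},{"linear":[0.001,-0.026,0],"dr":[0,0,0],"fingers":0},{"linear":[0.003,-0.03,0],"dr":[0,0,0],"fingers":0},{"linear":[0.005,-0.034,0],"dr":[0,0,0],"fingers":0}]' ; python3 - <<'E'
from st import *
goal(-85.3,-58,178)
E
```

```text
time_s: 12.2
tcp_pos: [531.9, 30.4, 180.6]
tcp_rot: [1.242, 1.187, -1.241]
contact_force: [0.9, 0.1, 0.9]
grip_width: 0.003
t 12.2 loc [-81.9 -58.5 180.6] F chest [0.9 0.2 0.9] grip 0.003
goal (-85.3, -58, 178) tool shift m [ 0.0026 -0.0034 -0.0005]
```

```bash
python3 -m crank '[{"linear":[0.0026,-0.0034,0],"dr":[0,0,0],"fingers":0},{"linear":[0.005,-0.007,0],"dr":[0,0,0],"fingers":0},{"linear":[0.008,-0.011,0],"dr":[0,0,0],"fingers":0},{"linear":[0.011,-0.014,0],"dr":[0,0,0],"fingers":0},{"linear":[0.0145,-0.017,0],"dr":[0,0,0],"fingers":0}]' ; python3 - <<'E'
from st import *
im=robot.get_image("side");cv2.imwrite("pics/side6.png",cv2.resize(im[80:280,220:460,::-1],None,fx=3,fy=3))
goal(-104,-58,158.3)
E
```

```text
time_s: 12.7
tcp_pos: [514.5, 31.1, 165.4]
tcp_rot: [1.242, 1.188, -1.242]
contact_force: [-0.3, -0.0, 2.3]
grip_width: 0.002
t 12.75 loc [-99.8 -58.5 164.8] F chest [ 0.3 -0.7  0.4] grip 0.005
goal (-104, -58, 158.3) tool shift m [ 0.0065 -0.0042 -0.0005]
```

View pics/side6.png

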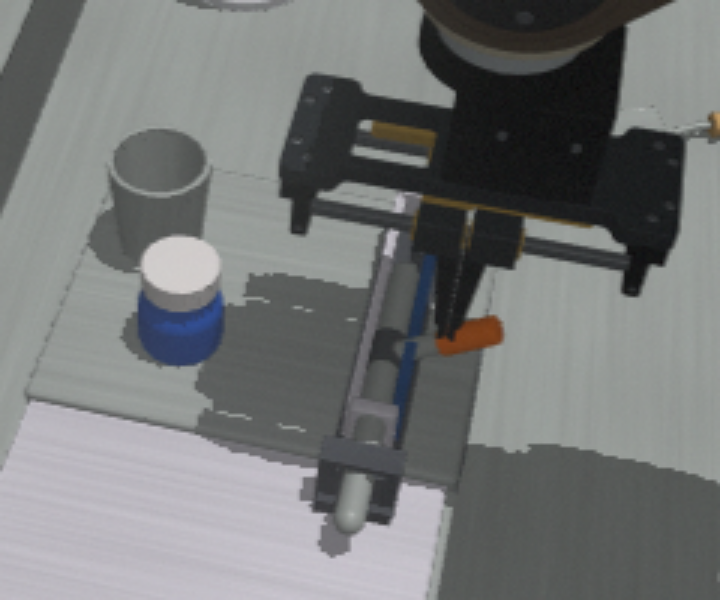

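```bash
python3 -m crank '[{"linear":[-0.002,-0.006,0],"dr":[0,0,0],"fingers":0},{"linear":[-0.002,-0.012,0],"dr":[0,0,0],"fingers":0},{"linear":[0.004,-0.015,0],"dr":[0,0,0],"fingers":0},{"linear":[0.009,-0.016,0],"dr":[0,0,0],"fingers":0},{"linear":[0.014,-0.016,0],"dr":[0,0,0],"fingers":0},{"linear":[0.017,-0.016,0],"dr":[0,0,0],"fingers":0}]' ; python3 - <<'E'
from st import *
show()
E
```

```text
time_s: 13.35
tcp_pos: [498.7, 31.8, 148.0]
tcp_rot: [1.241, 1.188, -1.243]
contact_force: [0.0, 1.2, 0.6]
grip_width: 0.004
t 13.35 loc [-115.1  -58.5  148. ] F chest [-0.   1.2  0.6] grip 0.004
```

```bash
for i in 1 2; do python3 -m crank '[{"linear":[0.001,0,0],"dr":[0,0,0],"fingers":0},{"linear":[0.002,0,0],"dr":[0,0,0],"fingers":0}]' >/dev/null; python3 -c "
from st import *
show()"; done
```

```text
t 13.55 loc [-114.8  -58.5  146.5] F chest [-0.   0.4  1.2] grip 0.001
t 13.75 loc [-114.8  -58.5  144.9] F chest [-2.4  0.   9.6] grip 0.006
```

```bash
python3 -m crank '[{"linear":[0.0006,0,0],"dr":[0,0,0],"fingers":0},{"linear":[0.0006,0,0],"dr":[0,0,0],"fingers":0}]' >/dev/null; python3 -c "
from st import *
show()"; python3 -m crank '[{"linear":[-0.03,0,0],"dr":[0,0,0],"fingers":0},{"linear":[-0.08,0,0],"dr":[0,0,0],"fingers":0},{"linear":[-0.13,0,0],"dr":[0,0,0],"fingers":0},{"linear":[-0.13,-0.02,0.05],"dr":[0,0,0],"fingers":0},{"linear":[-0.13,-0.02,0.1],"dr":[0,0,0],"fingers":0},{"linear":[-0.13,-0.02,0.15],"dr":[0,0,0],"fingers":0},{"linear":[-0.13,-0.02,0.2],"dr":[0,0,0],"fingers":0},{"linear":[-0.13,-0.02,0.25],"dr":[0,0,0],"fingers":0},{"linear":[-0.13,-0.02,0.3],"dr":[0,0,0],"fingers":0},{"linear":[-0.13,-0.02,0.3],"dr":[0,0,0],"fingers":0}]'; python3 - <<'E'
from st import *
for n,(a,b,c,d) in dict(side=(80,280,200,460),top=(145,325,130,410)).items():
    im=robot.get_image(n);cv2.imwrite(f"pics/{n}7.png",cv2.convertScaleAbs(cv2.resize(im[a:b,c:d,::-1],None,fx=2.8,fy=2.8,interpolation=cv2.INTER_CUBIC),alpha=1.4))
show()
E
```

```text
t 13.95 loc [-114.8  -58.5  144.8] F chest [-3.9 -1.  10.2] grip 0.004
time_s: 14.95
tcp_pos: [465.1, -271.7, 273.7]
tcp_rot: [1.244, 1.185, -1.245]
contact_force: [0.4, 0.4, -0.2]
grip_width: 0.007
t 15.05 loc [-135.  -359.5  273.7] F chest [1.  0.5 0.2] grip 0.006
```

View pics/side7.png

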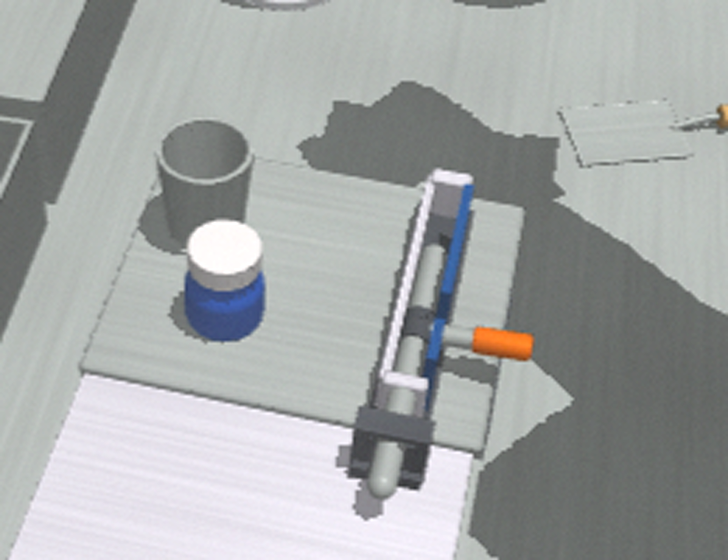

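View pics/top7.png

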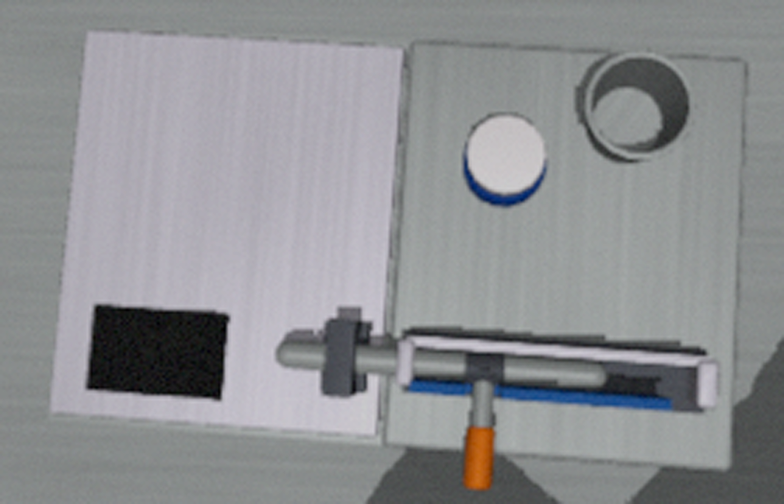

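```bash
python3 - <<'E'
from st import *
out=[]
for n,o in dict(side=(200,80),top=(130,145)).items():
    im=cv2.imread(f"pics/{n}7.png");k=cv2.inRange(cv2.cvtColor(im,cv2.COLOR_BGR2HSV),(5,150,90),(18,255,255))
    m,l,st,ce=cv2.connectedComponentsWithStats(k);j=1+np.argmax(st[1:,4]);out.append(ce[j]/2.8+o)
    print(n,st[j])
p,e=tri(*out);print("grip centre loc",loc(p),"gap",e, "expect z at 1.5:",134+49*np.cos(1.5))
E
```

```text
side [ 473  328   60   32 1507]
top [ 464  427   30   63 1670]
grip centre loc [-119.93366272  -56.60910788  138.62641668] gap 0.5680664909117115 expect z at 1.5: 137.46612288171744
```

```bash
python3 -c "
from rig import robot
print(robot.finish_job())"
```

```text
the job is handed in; nothing more can be done
None
```

The lid is shut and bolted, and I handed the job in at about 15 s with the arm clear of everything.

- **Lid:** I pressed it down at the pad until it met its hard stop, where the force rose from 2.7 to 21.8 N with almost no further movement. The stop read 110.1 mm where 112 mm was expected. I put that down to a height error of about 2 mm and did not settle it.
- **Bolt:** I gripped the handle and slid it left through the staple. Leaning it gently on the blue rail, I felt the notch at about chest y = -58 mm. Forces stayed at about 13 N or less while sliding and feeling.
- **Handle:** I pushed it down with the shut fingers until it stopped at about 10 N.

**Last checks:** The final pictures show the lid flush and the rod through the staple. The handle lies down in the notch, and the cup and jar look unmoved. The grip's measured height was 138.6 mm against 137.5 mm expected at 1.5 rad. That puts the handle at about 1.48 rad, within measuring error of its end. No check failed, but nothing gives the handle's angle directly, so I judged it from the stop force and the pictures.

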